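Hand the glaze jars across the dental lab table in reverse order

TASK

A colleague working from the opposite side of the table wants the four glaze jars: move them all from the grey metal rack into the white rack in reverse order, so that the jar nearest the black end block of the grey rack ends up farthest from the black end block of the white rack, and so on along the row, one jar to each recess. Set each jar down gently, standing upright and fully down in its recess: the jars must not be dropped or tipped over.

Things in the scene. Friction and masses are not known exactly. Their poses are not given: they have to be found in the camera images.
- jar_red: Loose, closed glaze jar: upright plain cylinder 35 mm in diameter, 55 mm high, about 80 g, white below with a red lid (top 16 mm, same diameter). Origin: centre of its underside; z up through the lid. At the start it stands upright in one of the four places of the grey metal rack, any order.
- jar_yellow: Loose, closed glaze jar: upright plain cylinder 35 mm in diameter, 55 mm high, about 80 g, white below with a yellow lid (top 16 mm, same diameter). Origin: centre of its underside; z up through the lid. At the start it stands upright in one of the four places of the grey metal rack, any order.
- jar_green: Loose, closed glaze jar: upright plain cylinder 35 mm in diameter, 55 mm high, about 80 g, white below with a green lid (top 16 mm, same diameter). Origin: centre of its underside; z up through the lid. At the start it stands upright in one of the four places of the grey metal rack, any order.
- jar_blue: Loose, closed glaze jar: upright plain cylinder 35 mm in diameter, 55 mm high, about 80 g, white below with a blue lid (top 16 mm, same diameter). Origin: centre of its underside; z up through the lid. At the start it stands upright in one of the four places of the grey metal rack, any order.
- seat_red: Fixed grey plastic holder, 58 x 58 x 14 mm, on the grey metal rack, where the red-lidded jar starts; the four look alike. Round recess in its top, 45 mm across, 8 mm deep. Origin: centre of its underside, 8 mm above the table; recess floor 6 mm above the origin. Nothing to do with it: it only records where that jar began.
- seat_yellow: Fixed grey plastic holder, 58 x 58 x 14 mm, on the grey metal rack, where the yellow-lidded jar starts; the four look alike. Round recess in its top, 45 mm across, 8 mm deep. Origin: centre of its underside, 8 mm above the table; recess floor 6 mm above the origin. Nothing to do with it: it only records where that jar began.
- seat_green: Fixed grey plastic holder, 58 x 58 x 14 mm, on the grey metal rack, where the green-lidded jar starts; the four look alike. Round recess in its top, 45 mm across, 8 mm deep. Origin: centre of its underside, 8 mm above the table; recess floor 6 mm above the origin. Nothing to do with it: it only records where that jar began.
- seat_blue: Fixed grey plastic holder, 58 x 58 x 14 mm, on the grey metal rack, where the blue-lidded jar starts; the four look alike. Round recess in its top, 45 mm across, 8 mm deep. Origin: centre of its underside, 8 mm above the table; recess floor 6 mm above the origin. Nothing to do with it: it only records where that jar began.
- rackA: Starting rack, fixed, left or right of the robot's middle: metal plate, 74 (x) x 256 (y) x 8 mm, with four grey holders at x = 0, y = 93, 31, -31, -93 mm. Origin: centre of the underside, on the table. y runs along the row, to the robot's left (yaw within 0.3 rad); a black end block, 30 mm high, marks the +y end (y = 134). A spatula and a small blue dish lie near.
- rackB: White rack, fixed, empty, on the other side: block 74 (x) x 256 (y) x 22 mm; four recesses 51 mm across, 8 deep (floor 14 mm above the table) at x = 0, y = 93, 31, -31, -93 mm. Origin: centre of the underside, on the table. y runs along the row, to the robot's left (yaw within 0.3 rad); a black end block, 30 mm high, marks the +y end (y = 134). A low slab and a tin lie near.

How it is judged (in metres and radians):
At the end, for the whole second after the job is handed in: Each jar rests in the white rack at the mirror of its starting place (start at y in the grey rack's frame: end at -y in the white one's), within 12 mm of the recess centre in x and y, its underside within 4 mm of the recess floor, tilted under 0.1 rad (((y of seat_red in the frame of rackA between 0.073 and 0.113 m and y of jar_red in the frame of rackB between -0.105 and -0.081 m) or (y of seat_red in the frame of rackA between 0.011 and 0.051 m and y of jar_red in the frame of rackB between -0.043 and -0.019 m) or (y of seat_red in the frame of rackA between -0.051 and -0.011 m and y of jar_red in the frame of rackB between 0.019 and 0.043 m) or (y of seat_red in the frame of rackA between -0.113 and -0.073 m and y of jar_red in the frame of rackB between 0.081 and 0.105 m)) and x of jar_red in the frame of rackB between -0.012 and 0.012 m and z of jar_red in the frame of rackB between 0.01 and 0.018 m and angle between each of jar_red, jar_yellow, jar_green, jar_blue's own z axis and vertical below 0.1 rad and linear speed of each of jar_red, jar_yellow, jar_green, jar_blue below 0.02 m/s and ((y of seat_yellow in the frame of rackA between 0.073 and 0.113 m and y of jar_yellow in the frame of rackB between -0.105 and -0.081 m) or (y of seat_yellow in the frame of rackA between 0.011 and 0.051 m and y of jar_yellow in the frame of rackB between -0.043 and -0.019 m) or (y of seat_yellow in the frame of rackA between -0.051 and -0.011 m and y of jar_yellow in the frame of rackB between 0.019 and 0.043 m) or (y of seat_yellow in the frame of rackA between -0.113 and -0.073 m and y of jar_yellow in the frame of rackB between 0.081 and 0.105 m)) and x of jar_yellow in the frame of rackB between -0.012 and 0.012 m and z of jar_yellow in the frame of rackB between 0.01 and 0.018 m and ((y of seat_green in the frame of rackA between 0.073 and 0.113 m and y of jar_green in the frame of rackB between -0.105 and -0.081 m) or (y of seat_green in the frame of rackA between 0.011 and 0.051 m and y of jar_green in the frame of rackB between -0.043 and -0.019 m) or (y of seat_green in the frame of rackA between -0.051 and -0.011 m and y of jar_green in the frame of rackB between 0.019 and 0.043 m) or (y of seat_green in the frame of rackA between -0.113 and -0.073 m and y of jar_green in the frame of rackB between 0.081 and 0.105 m)) and x of jar_green in the frame of rackB between -0.012 and 0.012 m and z of jar_green in the frame of rackB between 0.01 and 0.018 m and ((y of seat_blue in the frame of rackA between 0.073 and 0.113 m and y of jar_blue in the frame of rackB between -0.105 and -0.081 m) or (y of seat_blue in the frame of rackA between 0.011 and 0.051 m and y of jar_blue in the frame of rackB between -0.043 and -0.019 m) or (y of seat_blue in the frame of rackA between -0.051 and -0.011 m and y of jar_blue in the frame of rackB between 0.019 and 0.043 m) or (y of seat_blue in the frame of rackA between -0.113 and -0.073 m and y of jar_blue in the frame of rackB between 0.081 and 0.105 m)) and x of jar_blue in the frame of rackB between -0.012 and 0.012 m and z of jar_blue in the frame of rackB between 0.01 and 0.018 m); the robot touches nothing.
It fails at once if a jar is tipped over (more than about 35 degrees) (angle between any of jar_red, jar_yellow, jar_green, jar_blue's own z axis and vertical above 0.6 rad).
It fails at once if a jar is dropped: in the air, touched by nothing, its underside more than 20 mm above the level of the recess floors ((height (world z) of jar_red above 0.034 m and contact force between jar_red and anything else below 0.001 N) or (height (world z) of jar_yellow above 0.034 m and contact force between jar_yellow and anything else below 0.001 N) or (height (world z) of jar_green above 0.034 m and contact force between jar_green and anything else below 0.001 N) or (height (world z) of jar_blue above 0.034 m and contact force between jar_blue and anything else below 0.001 N)).
It also fails if it takes over 96 s, if anything falls off the work surface, if the arm or the gripper's body presses on something with over 40 N, if the wrist force passes 120 N, or if a joint passes its speed limit or range.

ROBOT

A 6-joint arm with a two-finger parallel gripper is mounted at the origin on the work surface. World frame = base frame: x ahead of the robot, y to its left, z up, the work surface at z = 0. Lengths are in mm, angles in rad, forces in N, time in s.
With the tool pointing down it reaches from about 300 to 850 mm from the base axis. Payload 4.2 kg.
Tool frame: the origin (TCP) lies at the very end of the fingers, on their centre line; the grasp point (between the pads) lies robot.grip_point_offset behind it (robot.grip_point_offset is the distance from the TCP to the grasp point, in mm); z points along the fingers, y is the direction in which the jaws open and shut (so a half turn about z gives the same grasp; the last joint's range is limited). The gripper opens to 91 mm and grips with 3 to 60 N. Pads are 32 mm wide; open, the fingers measure 118 mm over their backs; the gripper's body (76 mm by 178 mm) begins 60 mm behind the grasp point.
Start: joints at [-1.202, 0.32, 1.565, -0, 1.257, -0.02], TCP at [217.974, -532.1, 213.976] pointing down, gripper open.
Joint ranges: [-3.11, 3.11], [-0.84, 2.01], [0.21, 2.61], [-1.34, 4.49], [0.05, 2.63], [-2.56, 2.56]. Speed limits (rad/s): [2.57, 2.57, 3.14, 3.14, 3.14, 3.14].

INTERFACE

Orientations are given as a unit quaternion [x, y, z, w].
In Python, from rig import sensors, capture, get_calibration, workorder, robot gives the robot as it stands.
- The arm moves only by the shell command python3 -m crank 'ROWS' [FORCE]. ROWS is JSON, a list of rows, each a list of 7 numbers: the opening, from -1 (shut) to 1 (fully open), then the shift along the tool's x, y, z in mm, then the turn, a rotation vector about the tool's x, y, z in rad. A call has 1 to 10 rows; each row shifts and turns the commanded pose from where the row before left it, along the tool's axes as they then stand; what a row does not reach is not made up. A row lasts 1/12 s, in which the tool goes at most 41.7 mm and 7.16 degrees, less where a joint would pass 70% of its speed; a pose out of reach is approached as far as the arm can. A call with a gripper value outside its range is refused whole. The fingers move at their own pace and stop on an object; FORCE is the grip in N (left out, the last holds). Time passes only in rows, so rows that do not move let the fingers close. It gives the time, the measured TCP pose, the force and the opening at its end, in the units of the state.
- sensors.get_state(): the state, without advancing time (a new reading comes with each control period).
- capture(name): name is "side" or "top"; returns (picture, depth): 400x640x3 uint8, blue, green, red; 400x640 float32, mm along the optical axis (not along the pixel's ray), 0 where there is no reading.
- get_calibration(name): a dict with "mtx" (3x3 intrinsics, pixels), "cam_to_world" (4x4, takes a point from camera to world coordinates). Camera axes: x right, y up, looking along -z (the intrinsics and any distortion apply to the point x, -y, -z); pixel columns grow to the right and rows downward; lengths in mm; the calibration is good to about 2 mm. A picture is of the moment at which its call begins. get_calibration takes no time and is no camera call.
- workorder.hand_in(): hands the job in, once; it reports no verdict.
The state is a dict: "time": time; "joint_positions": joint angles; "joint_velocities": joint speeds; "effort": joint torques, N m; "position": TCP position; "ee_rot": TCP orientation; "wrist_force": force on the tool from outside, world axes, zero at the start; "wrist_torque": the same for the moment, N m; "finger_gap": opening from 0.0 (shut) to 1.0 (fully open).
Only numpy, scipy, OpenCV 4.12 (cv2) and the standard library are available. Lean on these libraries where they do the work, as an engineer would, in place of code of your own. Each camera call takes 0.05 s, during which the arm holds its last target.

## Working session

There is one attempt and no reset: what is moved stays moved. The work goes in short steps, Python scripts to look and compute and a shell command to move; the robot and the scene stay as the last step left them, time stands still between calls to the robot, and variables do not carry over. Pictures are saved under pics/ and viewed, and the job is handed in when it is done.

```bash
ls; mkdir -p pics; python3 - <<'E'
from rig import sensors,capture,get_calibration,robot
import cv2,numpy as np
print(sensors.get_state()); print(robot.grip_point_offset)
for n in("top","side"):
    p,d=capture(n); cv2.imwrite(f"pics/{n}0.png",p); np.save(f"pics/{n}0.npy",d); c=get_calibration(n);print(n,c)
E
```

```text
pics
{'time': 0.0, 'joint_positions': array([-1.20202026e+00,  3.20284946e-01,  1.56568585e+00, -1.98601932e-05,
        1.25737837e+00, -2.00044460e-02]), 'joint_velocities': array([-0.00197665, -0.00123496,  0.00071123, -0.00028499,  0.00022649,
        0.00015261]), 'effort': array([-1.44614962e-03, -4.12470603e+01, -2.31974119e+01,  7.26050581e-02,
        4.58769780e-02, -1.17329932e-04]), 'position': array([ 217.76964063, -531.61984885,  213.12162204]), 'ee_rot': array([ 9.81164663e-01,  1.93171250e-01, -1.61680648e-04, -8.63296686e-04]), 'wrist_force': array([-0.32006869,  0.49519898, -0.75404323]), 'wrist_torque': array([ 0.01560731, -0.04297247,  0.00365052]), 'finger_gap': 0.9982885143168314}
18.8
top {'mtx': array([[401.93424186,   0.        , 325.59729908],
       [  0.        , 401.93424186, 204.6940892 ],
       [  0.        ,   0.        ,   1.        ]]), 'cam_to_world': array([[-2.46309929e-03,  9.89663418e-01, -1.43388466e-01,
         4.02421539e+02],
       [-9.99914643e-01, -5.97591218e-04,  1.30517812e-02,
        -9.97312663e+00],
       [ 1.28311827e-02,  1.43408375e-01,  9.89580416e-01,
         8.91795930e+02],
       [ 0.00000000e+00,  0.00000000e+00,  0.00000000e+00,
         1.00000000e+00]])}
side {'mtx': array([[369.69206172,   0.        , 316.56091053],
       [  0.        , 369.69206172, 195.06672973],
       [  0.        ,   0.        ,   1.        ]]), 'cam_to_world': array([[ 8.54747484e-01,  3.84106286e-01, -3.49097550e-01,
         2.67526216e+02],
       [-5.18789569e-01,  6.11166425e-01, -5.97773355e-01,
        -4.52067619e+02],
       [-1.62518017e-02,  6.92053439e-01,  7.21663298e-01,
         5.67865611e+02],
       [ 0.00000000e+00,  0.00000000e+00,  0.00000000e+00,
         1.00000000e+00]])}
```

View pics/top0.png

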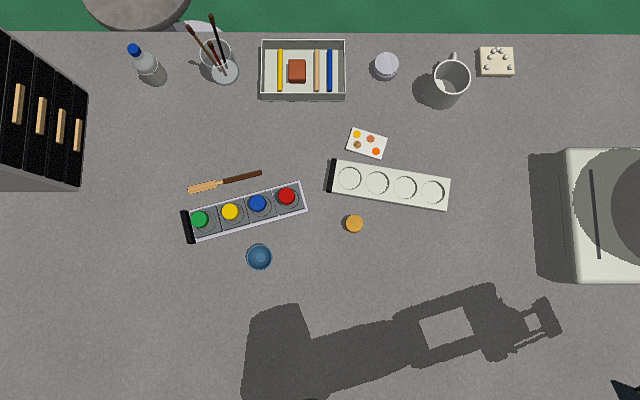

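View pics/side0.png

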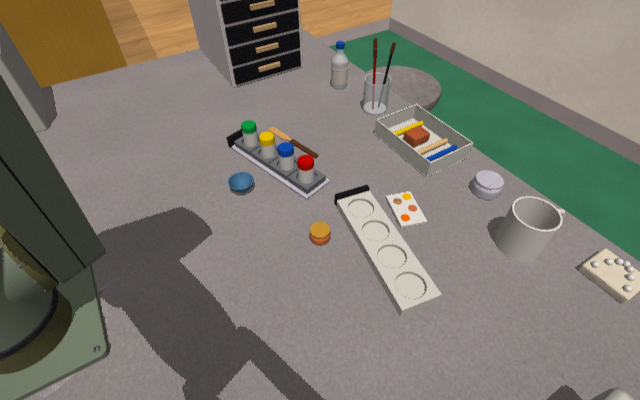

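```bash
cat > h.py <<'E'
import numpy as np,cv2
from rig import sensors,capture,get_calibration,robot
def ray(n,uv,z):
    c=get_calibration(n);M=c["cam_to_world"];uv=np.atleast_2d(uv).astype(float)
    r=np.c_[uv,np.ones(len(uv))]@np.linalg.inv(c["mtx"]).T
    r=(r*[1,-1,-1])@M[:3,:3].T; o=M[:3,3]
    return o+r*((z-o[2])/r[:,2])[:,None]
def cloud(n,d):
    c=get_calibration(n);M=c["cam_to_world"];v,u=np.mgrid[:d.shape[0],:d.shape[1]]
    r=np.c_[u.ravel(),v.ravel(),np.ones(u.size)]@np.linalg.inv(c["mtx"]).T
    p=(r*d.ravel()[:,None]*[1,-1,-1])@M[:3,:3].T+M[:3,3]
    return p.reshape(*d.shape,3)
H={"red":(0,3),"yellow":(22,31),"green":(55,75),"blue":(105,122)}
def blobs(n,p,minA=30):
    hsv=cv2.cvtColor(p,cv2.COLOR_BGR2HSV);out={}
    for k,(a,b) in H.items():
        m=cv2.inRange(hsv,(a,150,90),(b,255,255))
        if k=="red": m|=cv2.inRange(hsv,(176,150,90),(180,255,255))
        N,_,s,c=cv2.connectedComponentsWithStats(m)
        out[k]=[(c[i].round(1),s[i,4],s[i,:4]) for i in range(1,N) if s[i,4]>minA]
    return out
E
python3 - <<'E'
from h import *
for n in("top","side"):
    p=cv2.imread(f"pics/{n}0.png");d=np.load(f"pics/{n}0.npy");P=cloud(n,d)
    for k,b in blobs(n,p).items():
        for c,a,s in b: print(n,k,c,a,s,ray(n,c,69)[0].round(1))
    for nm,(u,v) in ({"Btop":(390,170),"card":(360,138),"tin":(354,224),"dish":(258,247),"spat":(205,187),"spath":(245,178),"plateA":(302,200),"blockA":(188,226),"lidred":(286,196)} if n=="top" else {"tin":(320,229),"lidtop":(306,161),"table":(300,260)}).items(): print(nm,P[v,u].round(1))
p=cv2.imread("pics/top0.png")
cv2.imwrite("pics/crop.png",cv2.resize(p[130:290,170:470],None,fx=2.6,fy=2.6,interpolation=cv2.INTER_CUBIC))
E
```

```text
top red [286.2 195.4] 214 [278 188  17  16] [541.2  60.8  69. ]
top yellow [279.7  68.7] 191 [277  49   6  42] [820.2  78.1  69. ]
top yellow [356.7 133.6] 35 [354 131   7   7] [674.3 -87.3  69. ]
top yellow [229.8 211.3] 235 [221 203  18  17] [508.  176.3  69. ]
top green [198.4 218.8] 210 [190 211  17  17] [492.6 240.   69. ]
top blue [132.2  48.4] 90 [127  44  11  10] [865.8 399.5  69. ]
top blue [329.4  68.9] 167 [327  49   5  41] [820.1 -29.8  69. ]
top blue [256.9 202.5] 209 [249 195  17  16] [526.3 121.1  69. ]
Btop [ 605.5 -164.    25. ]
card [682.4 -99.9  13. ]
tin [485.6 -82.7  26.1]
dish [436.8 124.6  18.6]
spat [571.  247.8   5.1]
spath [591.6 159.2   4.8]
plateA [538.8  30.2  22.4]
blockA [481.3 273.1  30.8]
lidred [540.1  61.3  68.1]
side red [374.   71.2] 48 [373  59   3  25] [886.2 279.5  69. ]
side red [305.3 162.1] 222 [297 154  17  17] [537.8  53.3  69. ]
side yellow [408.4 127.5] 119 [394 121  30  14] [793.4  31.3  69. ]
side yellow [266.4 138.3] 189 [259 131  16  15] [505.2 167.9  69. ]
side yellow [406.1 196. ] 36 [402 194   9   5] [ 648.3 -129.3   69. ]
side green [248.  126.5] 146 [241 121  15  13] [488.8 230.2  69. ]
side blue [340.   44.8] 51 [337  41   7   8] [899.8 467.1  69. ]
side blue [285.2 149.2] 186 [278 142  16  15] [522.5 112.2  69. ]
side blue [442.2 152.6] 132 [427 145  30  16] [794.1 -73.4  69. ]
tin [489.1 -82.4  27.1]
lidtop [541.9  57.7  66.9]
table [ 431.2 -106.6    1.2]
```

View pics/crop.png

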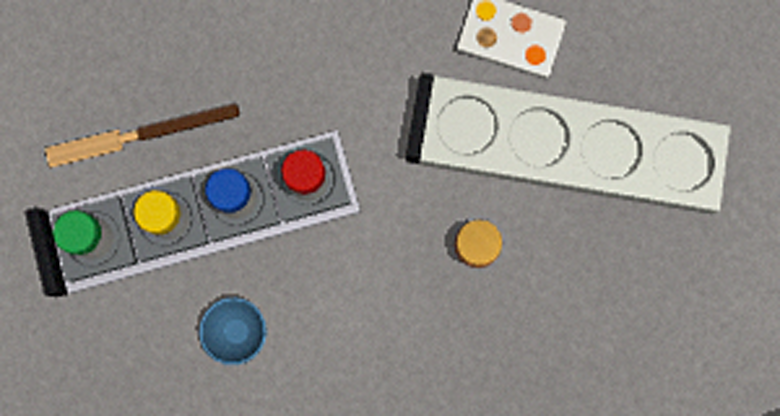

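```bash
python3 - <<'E'
from h import *
for n in("top","side"):
    p=cv2.imread(f"pics/{n}0.png");d=np.load(f"pics/{n}0.npy");P=cloud(n,d)
    z=P[...,2]; 
    for k,b in blobs(n,p).items():
        for c,a,s in b:
            q=ray(n,c,69)[0]
            if not(480<q[0]<560 and 40<q[1]<250): continue
            w=(abs(P[...,0]-q[0])<40)&(abs(P[...,1]-q[1])<30)&(z>64)&(z<75)
            pts=P[w]; (cx,cy),r=cv2.minEnclosingCircle(pts[:,:2].astype(np.float32))
            print(n,k,"med z",np.median(pts[:,2]).round(1),"mean",pts.mean(0).round(1),"circ",round(cx,1),round(cy,1),round(r,1),len(pts))
    # rack B
    hsv=cv2.cvtColor(p,cv2.COLOR_BGR2HSV)
    reg=(P[...,0]>530)&(P[...,0]<690)&(P[...,1]<-40)&(P[...,1]>-330)
    m=((hsv[...,2]>185)&(hsv[...,1]<50)&(z>18)&(z<30)&reg).astype(np.uint8)
    N,l,s,c=cv2.connectedComponentsWithStats(m); i=1+np.argmax(s[1:,4]); m=(l==i)
    pt=P[m]; print(n,"z",np.percentile(pt[:,2],[5,50,95]).round(1))
    xy=ray(n,np.argwhere(m)[:,::-1],22)[:,:2].astype(np.float32)
    (cx,cy),(w,h),a=cv2.minAreaRect(xy); print(n,"rect",cx,cy,w,h,a)
    cv2.imwrite(f"pics/mB_{n}.png",m*255)
    # rack A plate
    blk=(hsv[...,2]<50)&(z>20)&(z<38)&(P[...,0]>400)&(P[...,0]<720)&(P[...,1]<330)&(P[...,1]>-120)
    N,l,s,c=cv2.connectedComponentsWithStats(blk.astype(np.uint8))
    for i in range(1,N):
        if s[i,4]>30:
            q=ray(n,np.argwhere(l==i)[:,::-1],30)[:,:2].astype(np.float32); print(n,"black",s[i,4],cv2.minAreaRect(q))
E
```

```text
top red med z 70.0 mean [541.8  61.2  69.9] circ 542.3 61.3 17.4 220
top yellow med z 69.6 mean [508.8 177.2  69.6] circ 508.9 177.6 17.4 226
top green med z 69.9 mean [492.8 239.6  69.8] circ 493.1 240.3 17.6 226
top blue med z 69.8 mean [526.6 121.   69.6] circ 527.3 121.3 17.5 221
top z [20.3 23.  25.3]
top rect 573.4203491210938 -166.1826171875 254.93960571289062 73.76408386230469 80.32801055908203
top black 173 ((594.1876831054688, -33.159812927246094), (11.543950080871582, 71.75370788574219), 80.43505859375)
top black 216 ((480.5550537109375, 276.4364013671875), (73.12870025634766, 14.375143051147461), 15.73322582244873)
side red med z 67.7 mean [540.5  59.2  67.5] circ 540.8 61.3 18.2 159
side yellow med z 67.8 mean [507.4 174.9  67.5] circ 508.1 176.5 17.9 131
side green med z 67.6 mean [491.6 237.6  67.5] circ 492.2 238.5 17.4 115
side blue med z 67.9 mean [525.  118.3  67.6] circ 526.1 120.6 17.3 139
side z [19.4 21.  22.5]
side rect 572.6268310546875 -166.1860809326172 253.6819610595703 72.94087982177734 80.3039779663086
side black 89 ((464.6026306152344, 266.9134216308594), (48.00472640991211, 20.465837478637695), 18.249736785888672)
side black 179 ((591.831787109375, -36.409706115722656), (15.028976440429688, 75.53437805175781), 82.19776153564453)[ WARN:0@0.530] global loadsave.cpp:1063 imwrite_ Unsupported depth image for selected encoder is fallbacked to CV_8U.
```

```bash
cat > to.py <<'E'
# usage: to.py x y z yaw_y(rad): shift in tool axes (mm) after turning, and turn about tool z
import sys;from h import *
from scipy.spatial.transform import Rotation as R
x,y,z,a=map(float,sys.argv[1:5]);s=sensors.get_state()
r=R.from_quat(s["ee_rot"]);T=R.from_matrix(np.c_[[-np.sin(a),np.cos(a),0],[np.cos(a),np.sin(a),0],[0,0,-1]])
print("turn",(r.inv()*T).as_rotvec().round(4)," shift in target axes",T.inv().apply(np.array([x,y,z])-s["position"]).round(1),"now axes",r.inv().apply(np.array([x,y,z])-s["position"]).round(1))
print("t",round(s["time"],2),"pos",s["position"].round(1),"F",s["wrist_force"].round(1),"gap",round(s["finger_gap"]*91,1),"q",s["joint_positions"].round(2))
E
python3 -m crank '[[1,0,0,0,0,0,-0.12],[1,0,0,0,0,0,-0.12],[1,0,0,0,0,0,-0.12],[1,0,0,0,0,0,-0.12],[1,0,0,0,0,0,-0.12],[1,0,0,0,0,0,-0.12],[1,0,0,0,0,0,-0.12],[1,0,0,0,0,0,-0.12],[1,0,0,0,0,0,-0.12],[1,0,0,0,0,0,-0.12]]'
python3 to.py 541.7 61.2 200 0.267
```

```text
time: 0.93
position: [217.9, -531.8, 213.5]
ee_rot: [0.699, 0.716, 0.0, -0.0]
wrist_force: [-0.5, 0.0, -0.6]
finger_gap: 0.998
turn [-2.000e-04 -1.000e-03 -2.431e-01]  shift in target axes [486.5 468.8  13.5] now axes [585.1 338.   13.9]
t 0.93 pos [ 217.9 -531.8  213.5] F [-0.5  0.  -0.6] gap 90.8 q [-1.2   0.32  1.57 -0.    1.26 -1.23]
```

```bash

python3 -m crank '[[1,0,0,0,0,0,-0.12],[1,0,0,0,0,0,-0.12],[1,24,23,0,0,0,0],[1,24,23,0,0,0,0],[1,24,23,0,0,0,0],[1,24,23,0,0,0,0],[1,24,23,0,0,0,0],[1,24,23,0,0,0,0],[1,24,23,0,0,0,0],[1,24,23,0,0,0,0]]' >/dev/null
python3 -m crank '[[0.5,24,23,0,0,0,0],[0.5,24,23,0,0,0,0],[0.5,24,23,0,0,0,0],[0.5,24,23,0,0,0,0],[0.5,24,23,0,0,0,0],[0.5,24,23,0,0,0,0],[0.5,24,23,0,0,0,0],[0.5,24,23,0,0,0,0],[0.5,24,23,0,0,0,0],[0.5,24,23,0,0,0,0]]'
python3 to.py 541.7 61.2 200 0.267
```

```text
time: 2.6
position: [508.3, -7.1, 213.6]
ee_rot: [0.61, 0.792, -0.0, -0.0]
wrist_force: [1.0, 0.4, 0.3]
finger_gap: 0.749
turn [-0.0007 -0.     -0.0087]  shift in target axes [57.1 50.3 13.6] now axes [57.5 49.8 13.6]
t 2.6 pos [508.3  -7.1 213.6] F [1.  0.4 0.3] gap 68.2 q [-0.04  0.22  1.71 -0.    1.21 -0.29]
```

```bash

python3 -m crank '[[0.5,14,12,20,0,0,-0.008],[0.5,14,12,20,0,0,0],[0.5,14,12,20,0,0,0],[0.5,10,9,20,0,0,0],[0.5,0,0,0,0,0,0],[0.5,0,0,0,0,0,0],[0.5,0,0,0,0,0,0],[0.5,0,0,0,0,0,0]]'
python3 to.py 541.7 61.2 34 0.267
```

```text
time: 3.27
position: [538.4, 52.5, 135.1]
ee_rot: [0.607, 0.794, 0.001, 0.001]
wrist_force: [0.2, -0.2, -0.3]
finger_gap: 0.749
turn [ 0.0019  0.0007 -0.0017]  shift in target axes [  7.5   5.5 101.1] now axes [  7.6   5.3 101.2]
t 3.27 pos [538.4  52.5 135.1] F [ 0.2 -0.2 -0.3] gap 68.1 q [ 0.08  0.33  1.76 -0.    1.05 -0.19]
```

```bash

python3 -m crank '[[0.5,4,3,10,0,0,0],[0.5,3.5,2.5,15,0,0,0],[0.5,0,0,15,0,0,0],[0.5,0,0,15,0,0,0],[0.5,0,0,10,0,0,0],[0.5,0,0,0,0,0,0],[0.5,0,0,0,0,0,0],[0.5,0,0,0,0,0,0]]'
python3 to.py 541.7 61.2 34 0.267;python3 - <<'E'
from h import *
for n in("top","side"):
    p,d=capture(n); cv2.imwrite(f"pics/{n}1.png",p if n=="top" else cv2.resize(p[60:260,180:460],None,fx=2.8,fy=2.8))
E
```

```text
time: 3.93
position: [542.0, 61.8, 69.7]
ee_rot: [0.607, 0.795, 0.001, 0.001]
wrist_force: [1.5, 0.2, 0.9]
finger_gap: 0.748
turn [ 0.0016  0.0003 -0.0013]  shift in target axes [-0.5 -0.4 35.7] now axes [-0.5 -0.5 35.7]
t 3.93 pos [542.   61.8  69.7] F [1.5 0.2 0.9] gap 68.0 q [ 0.09  0.41  1.84 -0.    0.9  -0.17]
```

View pics/side1.png

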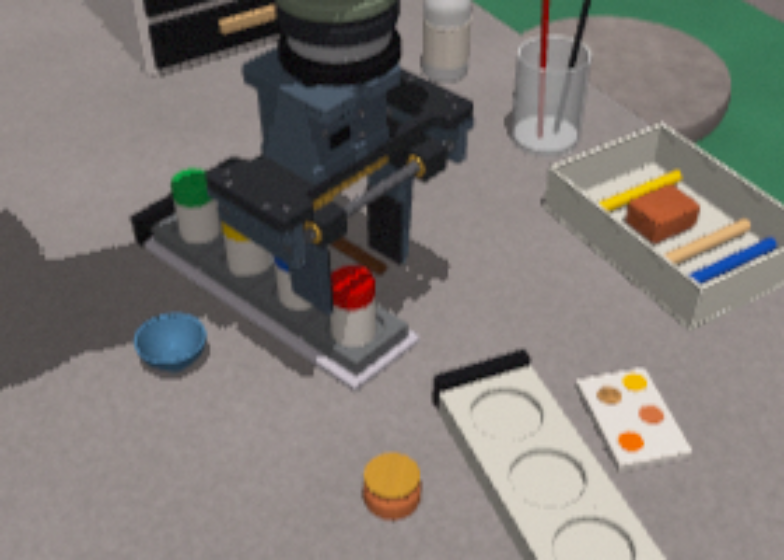

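View pics/top1.png

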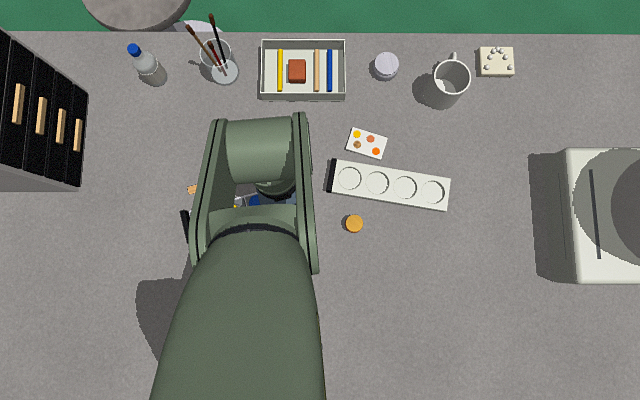

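```bash
python3 - <<'E'
from h import *
c=get_calibration("side");M=np.linalg.inv(c["cam_to_world"])
for q in [(541.7,61.2,69),(508.9,52.2,70),(574.5,70.2,70)]:
    r=M[:3,:3]@np.array(q)+M[:3,3];r=c["mtx"]@(r*[1,-1,-1]);r=r[:2]/r[2];print(r,(r-[180,60])*2.8)
E
```

```text
[305.01212236 159.30580755] [350.03394262 278.05626114]
[293.13660892 167.10132859] [316.78250497 299.88372004]
[316.33742482 151.1238432 ] [381.74478951 255.14676097]
```

Side picture: fingertips at crop (316,300) and (382,255), straddling the red lid (350,280) as projected. Descend and grip.

```bash

python3 -m crank '[[0.5,-0.5,-0.5,9,0,0,0],[0.5,0,0,9,0,0,0],[0.5,0,0,9,0,0,0],[0.5,0,0,9,0,0,0],[-0.4,0,0,0,0,0,0],[-0.4,0,0,0,0,0,0],[-0.4,0,0,0,0,0,0],[-0.4,0,0,0,0,0,0],[-0.4,0,0,0,0,0,0],[-0.4,0,0,0,0,0,0]]' 15
python3 to.py 541.7 61.2 34 0.267
```

```text
time: 4.87
position: [541.3, 61.3, 33.3]
ee_rot: [0.607, 0.795, 0.0, 0.0]
wrist_force: [0.5, 0.2, 0.1]
finger_gap: 0.382
turn [ 0.0011  0.0003 -0.001 ]  shift in target axes [-0.2  0.4 -0.7] now axes [-0.2  0.4 -0.7]
t 4.87 pos [541.3  61.3  33.3] F [0.5 0.2 0.1] gap 34.8 q [ 0.09  0.45  1.87 -0.    0.82 -0.17]
```

```bash

python3 -m crank '[[-0.6,0,0,0,0,0,0],[-0.6,0,0,-3,0,0,0],[-0.6,0,0,-8,0,0,0],[-0.6,0,0,-15,0,0,0],[-0.6,0,0,-20,0,0,0],[-0.6,0,0,-20,0,0,0],[-0.6,0,0,-15,0,0,0],[-0.6,0,0,-8,0,0,0],[-0.6,0,0,0,0,0,0],[-0.6,0,0,0,0,0,0]]'
python3 to.py 588.8 -74.5 120 -0.169; python3 - <<'E'
from h import *
p,d=capture("side"); cv2.imwrite(f"pics/side2.png",cv2.resize(p[60:260,180:460],None,fx=2.8,fy=2.8))
E
```

```text
time: 5.7
position: [540.7, 61.2, 122.0]
ee_rot: [0.607, 0.795, 0.0, 0.0]
wrist_force: [-0.6, 1.1, -0.6]
finger_gap: 0.381
turn [2.00e-04 1.00e-04 4.35e-01]  shift in target axes [-125.7   70.2    2. ] now axes [-143.6   10.7    2.1]
t 5.7 pos [540.7  61.2 122. ] F [-0.6  1.1 -0.6] gap 34.7 q [ 0.09  0.35  1.77 -0.    1.02 -0.17]
```

View pics/side2.png

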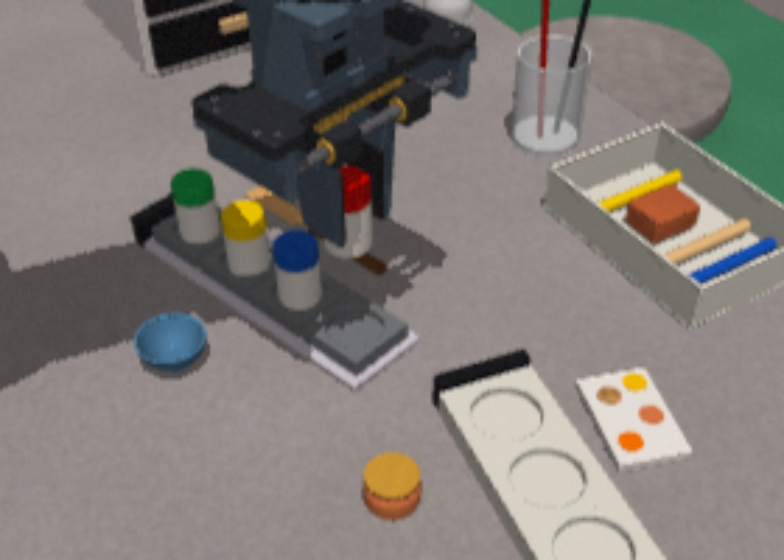

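Red jar (crop ~350,210) is held upright and clear of the rack. Turn, then carry to the first white recess.

```bash

python3 -m crank '[[-0.6,0,0,0,0,0,0.109],[-0.6,0,0,0,0,0,0.109],[-0.6,0,0,0,0,0,0.109],[-0.6,0,0,0,0,0,0.109],[-0.6,-21,11.7,0,0,0,0],[-0.6,-21,11.7,0,0,0,0],[-0.6,-21,11.7,0,0,0,0],[-0.6,-21,11.7,0,0,0,0],[-0.6,-21,11.7,0,0,0,0],[-0.6,-20,11.7,0,0,0,0]]' >/dev/null
python3 -m crank '[[-0.6,0,0,0,0,0,0],[-0.6,0,0,0,0,0,0],[-0.6,0,0,0,0,0,0]]'
python3 to.py 588.8 -74.5 34 -0.169
```

```text
time: 6.83
position: [588.0, -73.4, 120.7]
ee_rot: [0.765, 0.644, -0.001, -0.001]
wrist_force: [-0.1, 1.0, -0.3]
finger_gap: 0.381
turn [-0.0029 -0.0003 -0.0013]  shift in target axes [-0.9  1.  86.7] now axes [-1.   1.3 86.7]
t 6.83 pos [588.  -73.4 120.7] F [-0.1  1.  -0.3] gap 34.7 q [-0.14  0.42  1.66  0.    1.07  0.03]
```

```bash

python3 -m crank '[[-0.6,-0.5,0.5,10,0,0,0],[-0.6,-0.5,0.5,18,0,0,0],[-0.6,0,0,18,0,0,0],[-0.6,0,0,16,0,0,0],[-0.6,0,0,12,0,0,0],[-0.6,0,0,6,0,0,0],[-0.6,0,0,0,0,0,0],[-0.6,0,0,0,0,0,0],[-0.6,0,0,0,0,0,0]]'
python3 to.py 588.8 -74.5 34 -0.169; python3 - <<'E'
from h import *
p,d=capture("side"); cv2.imwrite(f"pics/side3.png",cv2.resize(p[110:310,280:560],None,fx=2.8,fy=2.8))
E
```

```text
time: 7.58
position: [590.3, -74.7, 42.6]
ee_rot: [0.764, 0.645, 0.0, 0.001]
wrist_force: [0.7, -0.7, -0.6]
finger_gap: 0.38
turn [ 0.0015  0.     -0.0005]  shift in target axes [-0.  -1.5  8.6] now axes [-0.  -1.6  8.6]
t 7.58 pos [590.3 -74.7  42.6] F [ 0.7 -0.7 -0.6] gap 34.6 q [-0.15  0.5   1.74 -0.    0.89  0.02]
```

View pics/side3.png

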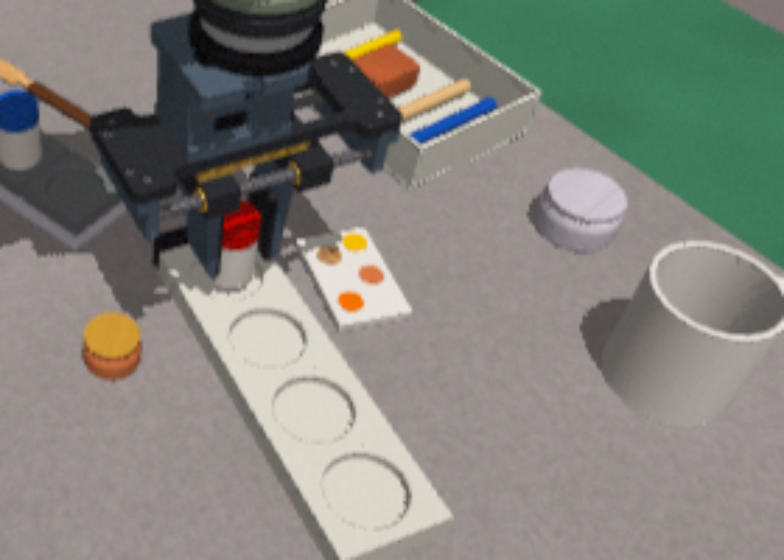

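Red jar (crop ~238,260) is just over the recess by the block. Lower slowly.

```bash

python3 -m crank '[[-0.6,0,-1.5,2,0,0,0],[-0.6,0,0,2,0,0,0],[-0.6,0,0,1.5,0,0,0],[-0.6,0,0,1,0,0,0],[-0.6,0,0,1,0,0,0],[-0.6,0,0,0,0,0,0],[-0.6,0,0,0,0,0,0]]'
python3 to.py 588.8 -74.5 33.5 -0.169
```

```text
time: 8.22
position: [588.3, -74.8, 34.4]
ee_rot: [0.765, 0.645, -0.0, 0.0]
wrist_force: [0.0, -1.1, -1.3]
finger_gap: 0.378
turn [-0.0001  0.0001 -0.001 ]  shift in target axes [0.4 0.4 0.9] now axes [0.4 0.4 0.9]
t 8.22 pos [588.3 -74.8  34.4] F [ 0.  -1.1 -1.3] gap 34.4 q [-0.15  0.51  1.76 -0.    0.87  0.02]
```

```bash

python3 -m crank '[[-0.6,0,0,0.6,0,0,0],[-0.6,0,0,0.6,0,0,0],[-0.6,0,0,0,0,0,0],[-0.6,0,0,0,0,0,0]]'
python3 -m crank '[[-0.6,0,0,0.5,0,0,0],[-0.6,0,0,0,0,0,0],[-0.6,0,0,0,0,0,0]]'
```

```text
time: 8.55
position: [588.4, -74.8, 33.4]
ee_rot: [0.765, 0.645, 0.0, 0.0]
wrist_force: [0.9, -0.0, 1.2]
finger_gap: 0.378
time: 8.8
position: [588.5, -74.8, 33.3]
ee_rot: [0.765, 0.645, 0.0, 0.0]
wrist_force: [-1.7, 0.1, 4.7]
finger_gap: 0.381
```

Contact with the floor (~5 N). Release and rise.

```bash

python3 -m crank '[[-0.1,0,0,0,0,0,0],[0,0,0,0,0,0,0],[0.2,0,0,0,0,0,0],[0.4,0,0,0,0,0,0],[0.4,0,0,0,0,0,0],[0.4,0,0,-10,0,0,0],[0.4,0,0,-20,0,0,0],[0.4,0,0,-25,0,0,0],[0.4,0,0,-25,0,0,0],[0.4,0,0,-15,0,0,0]]'
python3 to.py 526.8 120.8 130 0.267
python3 - <<'E'
from h import *
p,d=capture("side"); cv2.imwrite(f"pics/side4.png",cv2.resize(p[110:310,280:560],None,fx=2.8,fy=2.8))
E
```

```text
time: 9.63
position: [589.6, -74.9, 131.2]
ee_rot: [0.765, 0.645, 0.001, 0.002]
wrist_force: [-0.3, -0.6, -0.5]
finger_gap: 0.697
turn [ 0.0044  0.0009 -0.437 ]  shift in target axes [205.3  -8.9   1.2] now axes [182.3 -95.    0.8]
t 9.63 pos [589.6 -74.9 131.2] F [-0.3 -0.6 -0.5] gap 63.5 q [-0.15  0.41  1.65 -0.    1.08  0.02]
```

View pics/side4.png

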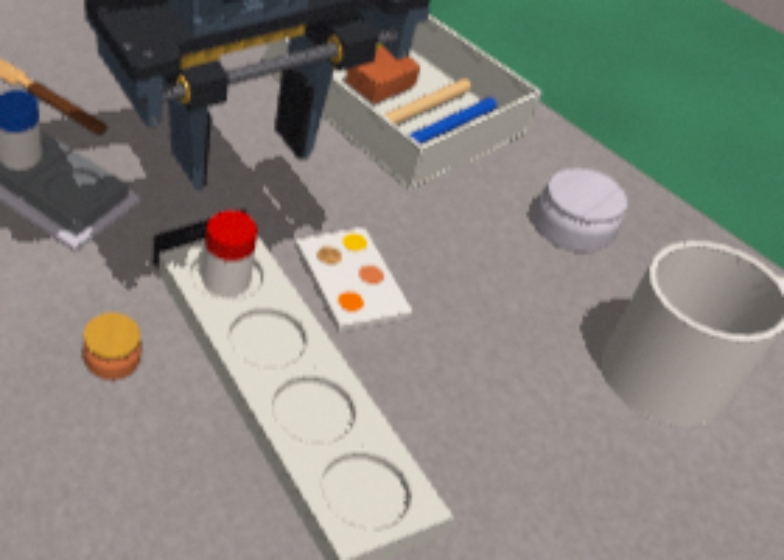

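Red stands upright in the first recess (crop ~228,275). On to blue.

```bash

python3 -m crank '[[0.4,0,0,0,0,0,-0.109],[0.4,0,0,0,0,0,-0.109],[0.4,0,0,0,0,0,-0.109],[0.4,0,0,0,0,0,-0.109],[0.4,34,-1.5,0,0,0,0],[0.4,34,-1.5,0,0,0,0],[0.4,34,-1.5,0,0,0,0],[0.4,34,-1.5,0,0,0,0],[0.4,34,-1.5,0,0,0,0],[0.4,34,-1.5,0,0,0,0]]' >/dev/null
python3 -m crank '[[0.4,0,0,10,0,0,0],[0.4,0,0,15,0,0,0],[0.4,0,0,15,0,0,0],[0.4,0,0,0,0,0,0],[0.4,0,0,0,0,0,0],[0.4,0,0,0,0,0,0]]'
python3 to.py 526.8 120.8 34 0.267
```

```text
time: 11.02
position: [526.5, 119.4, 88.3]
ee_rot: [0.607, 0.794, 0.0, 0.0]
wrist_force: [0.2, 0.4, -0.3]
finger_gap: 0.702
turn [ 0.0009  0.0002 -0.0015]  shift in target axes [ 1.3  0.6 54.3] now axes [ 1.3  0.6 54.3]
t 11.02 pos [526.5 119.4  88.3] F [ 0.2  0.4 -0.3] gap 63.8 q [ 0.2   0.38  1.83 -0.    0.94 -0.06]
```

```bash

python3 -m crank '[[0.4,1,0.5,10,0,0,0],[0.4,0,0,13,0,0,0],[0.4,0,0,13,0,0,0],[0.4,0,0,12,0,0,0],[0.4,0,0,6,0,0,0],[0.4,0,0,0,0,0,0],[0.4,0,0,0,0,0,0]]'
python3 -m crank '[[-0.4,0,0,0,0,0,0],[-0.4,0,0,0,0,0,0],[-0.4,0,0,0,0,0,0],[-0.4,0,0,0,0,0,0],[-0.4,0,0,0,0,0,0],[-0.6,0,0,0,0,0,0],[-0.6,0,0,0,0,0,0]]'
python3 to.py 526.8 120.8 34 0.267
```

```text
time: 11.6
position: [526.5, 120.7, 33.8]
ee_rot: [0.607, 0.795, 0.0, 0.0]
wrist_force: [0.4, -0.6, 0.1]
finger_gap: 0.701
time: 12.18
position: [526.5, 120.9, 34.1]
ee_rot: [0.607, 0.795, 0.0, 0.0]
wrist_force: [0.1, 0.1, 2.6]
finger_gap: 0.383
turn [ 0.0008  0.0001 -0.001 ]  shift in target axes [-0.1  0.3  0.1] now axes [-0.1  0.3  0.1]
t 12.18 pos [526.5 120.9  34.1] F [0.1 0.1 2.6] gap 34.9 q [ 0.2   0.44  1.88 -0.    0.81 -0.06]
```

Blue is gripped (34.9 mm). Lift and carry to (578.4, -135.6).

```bash

python3 -m crank '[[-0.6,0,0,-3,0,0,0],[-0.6,0,0,-8,0,0,0],[-0.6,0,0,-15,0,0,0],[-0.6,0,0,-20,0,0,0],[-0.6,0,0,-20,0,0,0],[-0.6,0,0,-18,0,0,0],[-0.6,0,0,-10,0,0,0],[-0.6,0,0,0,0,0,0],[-0.6,0,0,0,0,0,0]]'
python3 to.py 578.4 -135.6 128 -0.169
```

```text
time: 12.93
position: [526.1, 120.8, 127.9]
ee_rot: [0.607, 0.795, 0.0, 0.0]
wrist_force: [0.1, -0.3, -1.7]
finger_gap: 0.379
turn [0.0005 0.     0.435 ]  shift in target axes [-2.439e+02  9.470e+01 -1.000e-01] now axes [-2.611e+02 -1.690e+01 -1.000e-01]
t 12.93 pos [526.1 120.8 127.9] F [ 0.1 -0.3 -1.7] gap 34.5 q [ 0.2   0.34  1.77 -0.    1.03 -0.06]
```

```bash

python3 -m crank '[[-0.6,0,0,0,0,0,0.109],[-0.6,0,0,0,0,0,0.109],[-0.6,0,0,0,0,0,0.109],[-0.6,0,0,0,0,0,0.109],[-0.6,-27,10.5,0,0,0,0],[-0.6,-27,10.5,0,0,0,0],[-0.6,-27,10.5,0,0,0,0],[-0.6,-27,10.5,0,0,0,0],[-0.6,-27,10.5,0,0,0,0],[-0.6,-27,10.5,0,0,0,0]]' >/dev/null
python3 -m crank '[[-0.6,-27,10.5,0,0,0,0],[-0.6,-27,10.5,0,0,0,0],[-0.6,-27,10.5,0,0,0,0],[-0.6,0,0,0,0,0,0],[-0.6,0,0,0,0,0,0],[-0.6,0,0,0,0,0,0]]'
python3 to.py 578.4 -135.6 34 -0.169
```

```text
time: 14.27
position: [577.2, -134.1, 126.3]
ee_rot: [0.765, 0.644, -0.001, -0.001]
wrist_force: [0.9, -0.2, -1.2]
finger_gap: 0.38
turn [-0.0032 -0.0007 -0.0015]  shift in target axes [-1.2  1.4 92.3] now axes [-1.3  1.7 92.3]
t 14.27 pos [ 577.2 -134.1  126.3] F [ 0.9 -0.2 -1.2] gap 34.5 q [-0.25  0.41  1.65  0.    1.08 -0.08]
```

```bash

python3 -m crank '[[-0.6,-1,0,10,0,0,0],[-0.6,0,0,18,0,0,0],[-0.6,0,0,18,0,0,0],[-0.6,0,0,18,0,0,0],[-0.6,0,0,12,0,0,0],[-0.6,0,0,7,0,0,0],[-0.6,0,0,0,0,0,0],[-0.6,0,0,0,0,0,0],[-0.6,0,0,0,0,0,0]]'
python3 to.py 578.4 -135.6 34 -0.169
```

```text
time: 15.02
position: [578.7, -135.4, 45.4]
ee_rot: [0.764, 0.645, 0.0, 0.001]
wrist_force: [0.0, 0.3, -0.3]
finger_gap: 0.381
turn [ 0.0015  0.0002 -0.0004]  shift in target axes [-0.2 -0.2 11.4] now axes [-0.2 -0.2 11.4]
t 15.02 pos [ 578.7 -135.4   45.4] F [ 0.   0.3 -0.3] gap 34.7 q [-0.25  0.5   1.74 -0.    0.9  -0.08]
```

```bash

python3 -m crank '[[-0.6,0,0,3,0,0,0],[-0.6,0,0,3,0,0,0],[-0.6,0,0,2,0,0,0],[-0.6,0,0,1,0,0,0],[-0.6,0,0,1,0,0,0],[-0.6,0,0,0.7,0,0,0],[-0.6,0,0,0,0,0,0],[-0.6,0,0,0,0,0,0]]'
python3 -m crank '[[-0.6,0,0,0.7,0,0,0],[-0.6,0,0,0,0,0,0],[-0.6,0,0,0,0,0,0]]'
```

```text
time: 15.68
position: [578.1, -135.7, 34.1]
ee_rot: [0.765, 0.644, 0.0, 0.0]
wrist_force: [-1.2, -0.1, -1.1]
finger_gap: 0.379
time: 15.93
position: [578.2, -135.7, 34.1]
ee_rot: [0.765, 0.645, 0.0, 0.0]
wrist_force: [-0.8, 0.5, 5.4]
finger_gap: 0.378
```

```bash

python3 -m crank '[[-0.1,0,0,0,0,0,0],[0,0,0,0,0,0,0],[0.2,0,0,0,0,0,0],[0.4,0,0,0,0,0,0],[0.4,0,0,0,0,0,0],[0.4,0,0,-10,0,0,0],[0.4,0,0,-20,0,0,0],[0.4,0,0,-25,0,0,0],[0.4,0,0,-25,0,0,0],[0.4,0,0,-15,0,0,0]]'
python3 to.py 508.6 177 130 0.267
python3 - <<'E'
from h import *
p,d=capture("side"); cv2.imwrite(f"pics/side5.png",cv2.resize(p[110:310,280:560],None,fx=2.8,fy=2.8))
E
```

```text
time: 16.77
position: [579.3, -136.0, 131.8]
ee_rot: [0.765, 0.645, 0.001, 0.002]
wrist_force: [0.5, 0.9, 0.0]
finger_gap: 0.699
turn [ 0.0042  0.0014 -0.437 ]  shift in target axes [320.5  14.4   1.8] now axes [ 296.5 -122.6    1.1]
t 16.77 pos [ 579.3 -136.   131.8] F [0.5 0.9 0. ] gap 63.6 q [-0.25  0.41  1.64 -0.    1.08 -0.08]
```

View pics/side5.png

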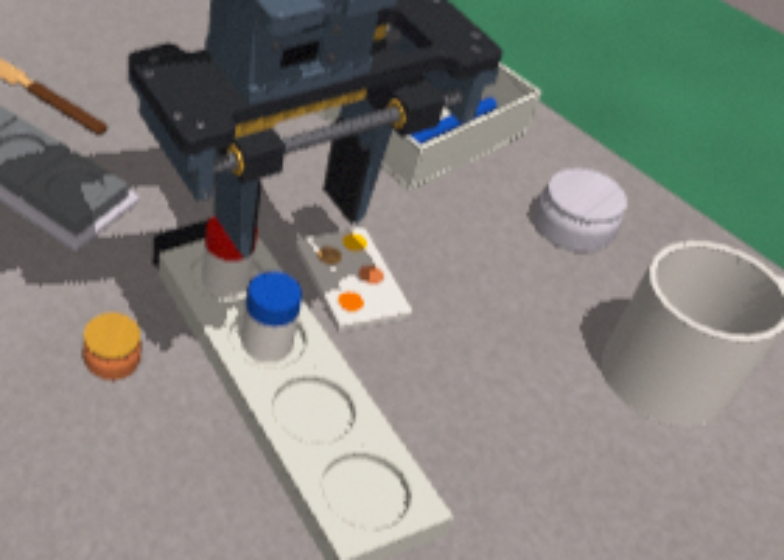

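Blue stands in recess 2 (crop ~268,335). Next yellow.

```bash

python3 -m crank '[[0.4,0,0,0,0,0,-0.109],[0.4,0,0,0,0,0,-0.109],[0.4,0,0,0,0,0,-0.109],[0.4,0,0,0,0,0,-0.109],[0.4,32,1.4,0,0,0,0],[0.4,32,1.4,0,0,0,0],[0.4,32,1.4,0,0,0,0],[0.4,32,1.4,0,0,0,0],[0.4,32,1.4,0,0,0,0],[0.4,32,1.4,0,0,0,0]]' >/dev/null
python3 -m crank '[[0.4,32,1.4,0,0,0,0],[0.4,32,1.4,0,0,0,0],[0.4,32,1.4,0,0,0,0],[0.4,32,1.4,0,0,0,0],[0.4,0,0,10,0,0,0],[0.4,0,0,15,0,0,0],[0.4,0,0,15,0,0,0],[0.4,0,0,0,0,0,0],[0.4,0,0,0,0,0,0],[0.4,0,0,0,0,0,0]]'
python3 to.py 508.6 177 34 0.267
```

```text
time: 18.48
position: [508.0, 176.5, 88.8]
ee_rot: [0.607, 0.794, 0.0, 0.0]
wrist_force: [-0.5, -0.3, 0.3]
finger_gap: 0.698
turn [ 0.0008  0.0001 -0.0015]  shift in target axes [ 0.3  0.7 54.8] now axes [ 0.3  0.7 54.8]
t 18.48 pos [508.  176.5  88.8] F [-0.5 -0.3  0.3] gap 63.5 q [ 0.31  0.37  1.83 -0.    0.94  0.05]
```

```bash

python3 -m crank '[[0.4,0.3,0.6,10,0,0,0],[0.4,0,0,13,0,0,0],[0.4,0,0,13,0,0,0],[0.4,0,0,12,0,0,0],[0.4,0,0,6,0,0,0],[0.4,0,0,0,0,0,0],[0.4,0,0,0,0,0,0]]'
python3 -m crank '[[-0.4,0,0,0,0,0,0],[-0.4,0,0,0,0,0,0],[-0.4,0,0,0,0,0,0],[-0.4,0,0,0,0,0,0],[-0.4,0,0,0,0,0,0],[-0.6,0,0,0,0,0,0],[-0.6,0,0,0,0,0,0]]'
python3 -m crank '[[-0.6,0,0,-3,0,0,0],[-0.6,0,0,-8,0,0,0],[-0.6,0,0,-15,0,0,0],[-0.6,0,0,-20,0,0,0],[-0.6,0,0,-20,0,0,0],[-0.6,0,0,-18,0,0,0],[-0.6,0,0,-10,0,0,0],[-0.6,0,0,0,0,0,0],[-0.6,0,0,0,0,0,0]]'
python3 to.py 568 -196.8 128 -0.169
```

```text
time: 19.07
position: [508.2, 177.2, 34.4]
ee_rot: [0.607, 0.795, 0.0, 0.0]
wrist_force: [0.6, 0.2, 0.5]
finger_gap: 0.696
time: 19.65
position: [508.3, 177.3, 34.7]
ee_rot: [0.607, 0.795, 0.0, 0.0]
wrist_force: [0.5, 0.5, 3.0]
finger_gap: 0.38
time: 20.4
position: [507.8, 177.2, 128.5]
ee_rot: [0.607, 0.795, 0.0, 0.0]
wrist_force: [-1.2, -0.1, -1.1]
finger_gap: 0.382
turn [ 4.00e-04 -0.00e+00  4.35e-01]  shift in target axes [-358.5  122.2    0.5] now axes [-376.6  -40.3    0.5]
t 20.4 pos [507.8 177.2 128.5] F [-1.2 -0.1 -1.1] gap 34.8 q [ 0.31  0.33  1.78 -0.    1.03  0.05]
```

```bash

python3 -m crank '[[-0.6,0,0,0,0,0,0.109],[-0.6,0,0,0,0,0,0.109],[-0.6,0,0,0,0,0,0.109],[-0.6,0,0,0,0,0,0.109],[-0.6,-29.8,10.2,0,0,0,0],[-0.6,-29.8,10.2,0,0,0,0],[-0.6,-29.8,10.2,0,0,0,0],[-0.6,-29.8,10.2,0,0,0,0],[-0.6,-29.8,10.2,0,0,0,0],[-0.6,-29.8,10.2,0,0,0,0]]' >/dev/null
python3 -m crank '[[-0.6,-29.8,10.2,0,0,0,0],[-0.6,-29.8,10.2,0,0,0,0],[-0.6,-29.8,10.2,0,0,0,0],[-0.6,-29.8,10.2,0,0,0,0],[-0.6,-29.8,10.2,0,0,0,0],[-0.6,-29.8,10.2,0,0,0,0],[-0.6,0,0,0,0,0,0],[-0.6,0,0,0,0,0,0],[-0.6,0,0,0,0,0,0]]'
python3 to.py 568 -196.8 34 -0.169
```

```text
time: 21.98
position: [567.1, -195.2, 126.9]
ee_rot: [0.765, 0.644, -0.001, -0.002]
wrist_force: [-0.7, -0.0, -0.6]
finger_gap: 0.378
turn [-0.0031 -0.001  -0.0014]  shift in target axes [-1.4  1.2 92.9] now axes [-1.5  1.5 92.9]
t 21.98 pos [ 567.1 -195.2  126.9] F [-0.7 -0.  -0.6] gap 34.4 q [-0.35  0.42  1.63  0.    1.09 -0.18]
```

```bash

python3 -m crank '[[-0.6,-1.2,0,10,0,0,0],[-0.6,0,0,18,0,0,0],[-0.6,0,0,18,0,0,0],[-0.6,0,0,18,0,0,0],[-0.6,0,0,12,0,0,0],[-0.6,0,0,7,0,0,0],[-0.6,0,0,0,0,0,0],[-0.6,0,0,0,0,0,0],[-0.6,0,0,0,0,0,0]]' >/dev/null
python3 -m crank '[[-0.6,0,0,3,0,0,0],[-0.6,0,0,3,0,0,0],[-0.6,0,0,2,0,0,0],[-0.6,0,0,1,0,0,0],[-0.6,0,0,1,0,0,0],[-0.6,0,0,0.7,0,0,0],[-0.6,0,0,0,0,0,0],[-0.6,0,0,0,0,0,0]]'
python3 to.py 568 -196.8 34.6 -0.169
```

```text
time: 23.4
position: [567.9, -197.2, 34.7]
ee_rot: [0.765, 0.644, 0.0, 0.0]
wrist_force: [-0.5, 0.9, -0.3]
finger_gap: 0.381
turn [ 0.0002  0.0001 -0.0011]  shift in target axes [ 0.4 -0.   0.1] now axes [ 0.4 -0.   0.1]
t 23.4 pos [ 567.9 -197.2   34.7] F [-0.5  0.9 -0.3] gap 34.7 q [-0.35  0.52  1.74 -0.    0.89 -0.18]
```

```bash

python3 -m crank '[[-0.6,0,0,0.7,0,0,0],[-0.6,0,0,0,0,0,0],[-0.6,0,0,0,0,0,0]]'
```

```text
time: 23.65
position: [568.0, -197.2, 34.7]
ee_rot: [0.765, 0.645, 0.0, 0.0]
wrist_force: [-2.1, 0.1, 6.0]
finger_gap: 0.382
```

```bash

python3 -m crank '[[-0.1,0,0,0,0,0,0],[0,0,0,0,0,0,0],[0.2,0,0,0,0,0,0],[0.4,0,0,0,0,0,0],[0.4,0,0,0,0,0,0],[0.4,0,0,-10,0,0,0],[0.4,0,0,-20,0,0,0],[0.4,0,0,-25,0,0,0],[0.4,0,0,-25,0,0,0],[0.4,0,0,-15,0,0,0]]'
python3 to.py 492.7 239.5 130 0.267
python3 - <<'E'
from h import *
p,d=capture("side"); cv2.imwrite(f"pics/side6.png",cv2.resize(p[110:310,200:480],None,fx=2.8,fy=2.8))
E
```

```text
time: 24.48
position: [569.1, -197.6, 132.4]
ee_rot: [0.765, 0.645, 0.001, 0.002]
wrist_force: [0.6, -0.9, 0.3]
finger_gap: 0.701
turn [ 0.0041  0.0018 -0.437 ]  shift in target axes [441.7  41.6   2.4] now axes [ 417.8 -149.3    1.4]
t 24.48 pos [ 569.1 -197.6  132.4] F [ 0.6 -0.9  0.3] gap 63.8 q [-0.35  0.42  1.62 -0.    1.09 -0.18]
```

View pics/side6.png

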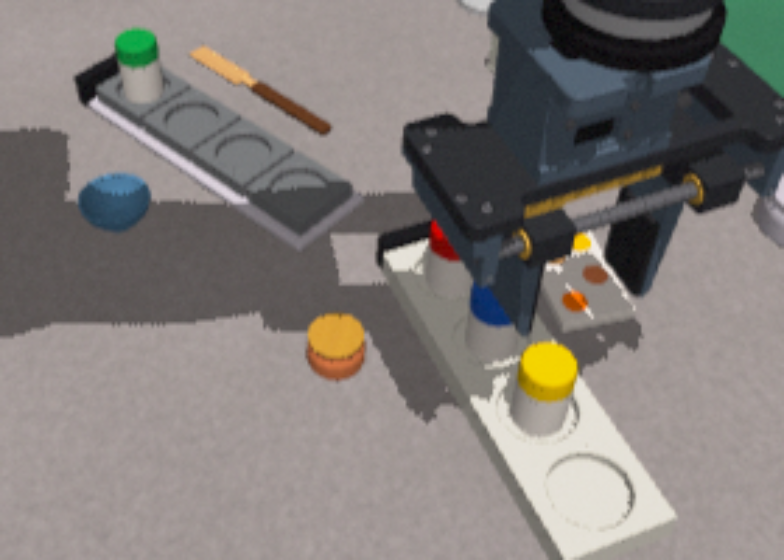

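Yellow stands in recess 3 (crop ~542,400); green remains at (140,65). Next green.

```bash

python3 -m crank '[[0.4,0,0,0,0,0,-0.109],[0.4,0,0,0,0,0,-0.109],[0.4,0,0,0,0,0,-0.109],[0.4,0,0,0,0,0,-0.109],[0.4,31.5,3,0,0,0,0],[0.4,31.5,3,0,0,0,0],[0.4,31.5,3,0,0,0,0],[0.4,31.5,3,0,0,0,0],[0.4,31.5,3,0,0,0,0],[0.4,31.5,3,0,0,0,0]]' >/dev/null
python3 -m crank '[[0.4,31.5,3,0,0,0,0],[0.4,31.5,3,0,0,0,0],[0.4,31.5,3,0,0,0,0],[0.4,31.5,3,0,0,0,0],[0.4,31.5,3,0,0,0,0],[0.4,31.5,3,0,0,0,0],[0.4,31.5,3,0,0,0,0],[0.4,31.5,3,0,0,0,0],[0.4,0,0,0,0,0,0],[0.4,0,0,0,0,0,0]]' >/dev/null
python3 -m crank '[[0.4,0,0,10,0,0,0],[0.4,0,0,15,0,0,0],[0.4,0,0,15,0,0,0],[0.4,0,0,0,0,0,0],[0.4,0,0,0,0,0,0],[0.4,0,0,0,0,0,0]]'
python3 to.py 492.7 239.5 34 0.267
```

```text
time: 26.7
position: [493.0, 238.7, 89.2]
ee_rot: [0.608, 0.794, 0.0, 0.0]
wrist_force: [0.8, -0.6, 0.6]
finger_gap: 0.699
turn [ 0.0005  0.0001 -0.0023]  shift in target axes [ 0.9 -0.1 55.2] now axes [ 0.9 -0.1 55.2]
t 26.7 pos [493.  238.7  89.2] F [ 0.8 -0.6  0.6] gap 63.6 q [ 0.43  0.39  1.81 -0.    0.95  0.17]
```

```bash

python3 -m crank '[[0.4,0.7,0,10,0,0,0],[0.4,0,0,13,0,0,0],[0.4,0,0,13,0,0,0],[0.4,0,0,12,0,0,0],[0.4,0,0,6,0,0,0],[0.4,0,0,0,0,0,0],[0.4,0,0,0,0,0,0]]'
python3 -m crank '[[-0.4,0,0,0,0,0,0],[-0.4,0,0,0,0,0,0],[-0.4,0,0,0,0,0,0],[-0.4,0,0,0,0,0,0],[-0.4,0,0,0,0,0,0],[-0.6,0,0,0,0,0,0],[-0.6,0,0,0,0,0,0]]'
python3 -m crank '[[-0.6,0,0,-3,0,0,0],[-0.6,0,0,-8,0,0,0],[-0.6,0,0,-15,0,0,0],[-0.6,0,0,-20,0,0,0],[-0.6,0,0,-20,0,0,0],[-0.6,0,0,-18,0,0,0],[-0.6,0,0,-10,0,0,0],[-0.6,0,0,0,0,0,0],[-0.6,0,0,0,0,0,0]]'
python3 to.py 557.6 -257.9 128 -0.169
```

```text
time: 27.28
position: [492.5, 240.1, 35.0]
ee_rot: [0.607, 0.795, 0.0, 0.0]
wrist_force: [-0.4, 0.4, 1.4]
finger_gap: 0.7
time: 27.87
position: [492.5, 240.2, 35.3]
ee_rot: [0.607, 0.795, 0.0, 0.0]
wrist_force: [-0.5, -0.5, 3.0]
finger_gap: 0.381
time: 28.62
position: [492.2, 240.1, 129.0]
ee_rot: [0.607, 0.795, 0.0, 0.0]
wrist_force: [-0.7, 0.3, -0.6]
finger_gap: 0.38
turn [ 4.00e-04 -1.00e-04  4.35e-01]  shift in target axes [-479.9  148.2    1. ] now axes [-497.6  -67.8    1. ]
t 28.62 pos [492.2 240.1 129. ] F [-0.7  0.3 -0.6] gap 34.6 q [ 0.43  0.35  1.76 -0.    1.04  0.17]
```

```bash

python3 -m crank '[[-0.6,0,0,0,0,0,0.109],[-0.6,0,0,0,0,0,0.109],[-0.6,0,0,0,0,0,0.109],[-0.6,0,0,0,0,0,0.109],[-0.6,-30,9.2,0,0,0,0],[-0.6,-30,9.2,0,0,0,0],[-0.6,-30,9.2,0,0,0,0],[-0.6,-30,9.2,0,0,0,0],[-0.6,-30,9.2,0,0,0,0],[-0.6,-30,9.2,0,0,0,0]]' >/dev/null
python3 -m crank '[[-0.6,-30,9.2,0,0,0,0],[-0.6,-30,9.2,0,0,0,0],[-0.6,-30,9.2,0,0,0,0],[-0.6,-30,9.2,0,0,0,0],[-0.6,-30,9.2,0,0,0,0],[-0.6,-30,9.2,0,0,0,0],[-0.6,-30,9.2,0,0,0,0],[-0.6,-30,9.2,0,0,0,0],[-0.6,-30,9.2,0,0,0,0],[-0.6,-30,9.2,0,0,0,0]]' >/dev/null
python3 -m crank '[[-0.6,0,0,0,0,0,0],[-0.6,0,0,0,0,0,0],[-0.6,0,0,0,0,0,0]]'
python3 to.py 557.6 -257.9 35.3 -0.169
```

```text
time: 30.53
position: [555.2, -257.1, 127.4]
ee_rot: [0.765, 0.644, -0.0, -0.002]
wrist_force: [-0.3, 0.6, -1.6]
finger_gap: 0.378
turn [-0.0032 -0.0014 -0.0014]  shift in target axes [-0.4  2.5 92.1] now axes [-0.5  2.8 92.1]
t 30.53 pos [ 555.2 -257.1  127.4] F [-0.3  0.6 -1.6] gap 34.4 q [-0.45  0.44  1.6   0.    1.1  -0.28]
```

```bash

python3 -m crank '[[-0.6,0,1.2,10,0,0,0],[-0.6,0,0,18,0,0,0],[-0.6,0,0,18,0,0,0],[-0.6,0,0,18,0,0,0],[-0.6,0,0,12,0,0,0],[-0.6,0,0,6,0,0,0],[-0.6,0,0,0,0,0,0],[-0.6,0,0,0,0,0,0],[-0.6,0,0,0,0,0,0]]' >/dev/null
python3 -m crank '[[-0.6,0,0,3,0,0,0],[-0.6,0,0,3,0,0,0],[-0.6,0,0,2,0,0,0],[-0.6,0,0,1,0,0,0],[-0.6,0,0,1,0,0,0],[-0.6,0,0,0.5,0,0,0],[-0.6,0,0,0,0,0,0],[-0.6,0,0,0,0,0,0]]'
python3 to.py 557.6 -257.9 35.3 -0.169
```

```text
time: 31.95
position: [557.4, -258.2, 36.5]
ee_rot: [0.765, 0.644, 0.0, 0.0]
wrist_force: [0.1, 0.1, -1.0]
finger_gap: 0.381
turn [ 0.0001  0.0001 -0.0011]  shift in target axes [0.3 0.2 1.2] now axes [0.3 0.2 1.2]
t 31.95 pos [ 557.4 -258.2   36.5] F [ 0.1  0.1 -1. ] gap 34.7 q [-0.45  0.53  1.7  -0.    0.91 -0.28]
```

```bash

python3 -m crank '[[-0.6,0,0,0.7,0,0,0],[-0.6,0,0,0.5,0,0,0],[-0.6,0,0,0,0,0,0],[-0.6,0,0,0,0,0,0]]'
python3 -m crank '[[-0.6,0,0,0.5,0,0,0],[-0.6,0,0,0,0,0,0],[-0.6,0,0,0,0,0,0]]'
```

```text
time: 32.28
position: [557.4, -258.1, 35.3]
ee_rot: [0.765, 0.645, 0.0, 0.0]
wrist_force: [1.0, 0.3, -0.7]
finger_gap: 0.382
time: 32.53
position: [557.4, -258.1, 35.3]
ee_rot: [0.765, 0.645, 0.0, 0.0]
wrist_force: [-1.1, 0.6, 4.7]
finger_gap: 0.382
```

Down (4.7 N). Release, rise and back away for a final look.

```bash

python3 -m crank '[[-0.1,0,0,0,0,0,0],[0,0,0,0,0,0,0],[0.2,0,0,0,0,0,0],[0.4,0,0,0,0,0,0],[0.4,0,0,0,0,0,0],[0.4,0,0,-10,0,0,0],[0.4,0,0,-20,0,0,0],[0.4,0,0,-25,0,0,0],[0.4,0,0,-25,0,0,0],[0.4,0,0,-25,0,0,0]]' >/dev/null
python3 -m crank '[[0.4,0,0,-25,0,0,0],[0.4,-25,-25,-15,0,0,0],[0.4,-25,-25,0,0,0,0],[0.4,-25,-25,0,0,0,0],[0.4,-25,-25,0,0,0,0],[0.4,-25,-25,0,0,0,0],[0.4,-25,-25,0,0,0,0],[0.4,-25,-25,0,0,0,0],[0.4,-25,-25,0,0,0,0],[0.4,0,0,0,0,0,0]]'
python3 - <<'E'
from h import *
B=np.array([573.2,-166.2]);a=-0.169;ex=np.array([np.cos(a),np.sin(a)]);ey=np.array([-np.sin(a),np.cos(a)])
for n in("top","side"):
    p,d=capture(n); cv2.imwrite(f"pics/{n}7.png",p);P=cloud(n,d);z=P[...,2]
    for k,b in blobs(n,p).items():
        for c,_,s in b:
            q=ray(n,c,69)[0]
            if not(530<q[0]<620 and -290<q[1]<-50): continue
            w=(abs(P[...,0]-q[0])<32)&(abs(P[...,1]-q[1])<28)&(z>63)&(z<78)
            if w.sum()<40: continue
            pts=P[w];(cx,cy),r=cv2.minEnclosingCircle(pts[:,:2].astype(np.float32))
            e=np.array([cx,cy])-B; print(n,k,"z",np.median(pts[:,2]).round(1),"rackB x,y",(e@ex).round(1),(e@ey).round(1),"r",round(r,1))
E
```

```text
time: 34.2
position: [321.9, -424.3, 180.7]
ee_rot: [0.766, 0.643, -0.002, 0.0]
wrist_force: [-0.5, -1.0, 0.1]
finger_gap: 0.697
top red z 69.9 rackB x,y -0.3 92.7 r 17.3
top yellow z 69.7 rackB x,y -0.1 -30.7 r 17.3
top green z 69.8 rackB x,y -0.3 -92.6 r 17.4
top blue z 69.9 rackB x,y -0.3 31.5 r 17.6
```

```bash
sleep 1; ls pics
```

```text
crop.png
mB_side.png
mB_top.png
side0.npy
side0.png
side1.png
side2.png
side3.png
side4.png
side5.png
side6.png
side7.png
top0.npy
top0.png
top1.png
top7.png
```

View pics/side7.png

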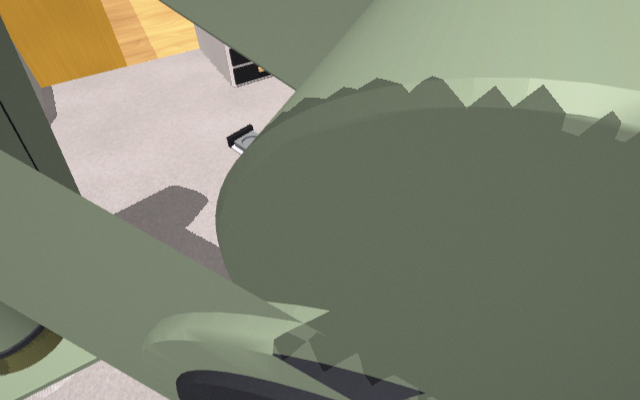

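View pics/top7.png

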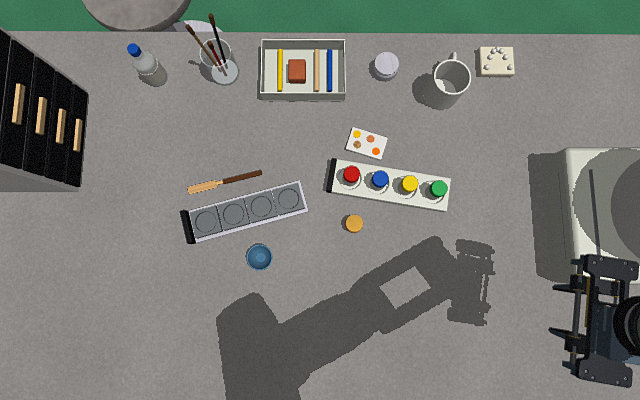

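In the top picture, red (352,175), blue (380,180), yellow (410,184) and green (439,188) stand in the white rack, counting from its black block. Lid tops are at about 70 mm, as they were at the start, so every jar is fully down. The side camera is blocked by the arm.

```bash
python3 -c "
from rig import workorder;print(workorder.hand_in())"
```

```text
the job is handed in; nothing more can be done
None
```

All four jars are now in the white rack in reverse order, and the job is handed in at about 34 s of the 96 s allowed. From the white rack's black block the order is red, blue, yellow, green; in the grey rack it was green, yellow, blue, red. I lowered each jar until the wrist felt about 5–6 N of contact with the recess floor, and only then released it.

- **Last check, top camera:** every jar is within about 0.5 mm of its recess centre. Lid tops are at 69.7–69.9 mm, the same as at the start, so the jars are fully down. The gripper is well clear of everything.
- **Check that failed:** the side camera's final picture was blocked by the arm, so it could not confirm this. Its earlier close-ups showed red, blue and yellow upright in their recesses. Green's final place was seen only from the top.

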